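Fit the open double hook onto the notched rail bar

TASK

Put the loose open C-hook from the bamboo tray onto the bar of the hook rail: with its gap facing down, feel along the bar for the thin neck, let the neck pass through the gap, then slide the hook along so that it hangs captive round the thick bar, right up against the bracket on the robot's left, and let go. Press gently, never forcing the hook against the rail, and leave the jar, the pill box and the spoon rest where they are.

Things in the scene. Friction and masses are not known exactly. Their poses are not given: they have to be found in the camera images.
- rail: Hook rail fixed on the sill. Origin: on the sill midway between its two brackets; x away from the robot, y along the bar to the left bracket (robot's left), z up. Brackets 34 x 20 mm, 158 mm high, at y = -150 and +150 mm. Wooden board behind the bar (x = 45 to 61 mm, 105 mm high, 540 mm long); two white plastic cups hang on its pegs at y = -215 and +215 mm, below 100 mm
- rail_bar (a point): Point on the axis of the steel bar, midway between the brackets, 140 mm above the sill. Bar along y, 20 mm thick but for one neck, 9 mm thick, 34 mm long, with shoulders chamfered over 3 mm more (14 to 20 mm). The neck's middle is anywhere within 30 mm of this point along y: unmeasured, see or feel it. Rubber bushes: pressed down, the bar yields 0.4 mm per N, up to 8 mm; lengthwise it stays
- rail_left (a point): Middle of the left bracket's inner face, at the bar's height (y = +140 mm of the rail), where the C-hook must end up. More than 20 N between the C-hook and any part of the rail counts as forcing
- clip: Loose C-hook, 90 g, upright in the tray, 24 mm long in y throughout (the way it slides on the bar). Origin: middle of its underside; z up, x across; a half turn is the same. Two flat steel lips, 6 mm thick, x = 7 to 21 mm either side, leave a 14 mm gap facing down; above is a channel 25 mm wide and high, outside 33 mm wide, 35 mm high. Wire hooks reach x = 44 mm either side, 21 mm high
- clip_tab (a point): Middle of the C-hook's grip tab, 55 mm above its underside. Tab 12 mm thick (x), 24 mm wide (y), from 35 to 75 mm above the underside; take it from above
- clip_eye (a point): Centre of the C-hook's channel, 18.5 mm above its underside. Height over the sill: lips resting on the thick bar (too thick for the gap) about 165 mm; seated on the neck 132 mm; hanging round the thick bar 137.5 mm (2.5 mm play all round when centred at 140 mm). Its weight lies low, so it hangs upright
- tray: Bamboo tray fixed on the sill, 130 x 300 mm, walls 22 mm high and 6 mm thick; origin: centre of its underside, y along its length. The C-hook stands in it (floor about 6 mm up)
- pillbox: Round orange pill box, 60 mm across, 35 mm high with its lid selector, in the tray; origin: middle of its underside. Bystander
- jar: Glass jar with steel lid, 74 mm across, 110 mm high; origin: middle of its underside. Bystander
- spoon_rest: Flat stainless spoon rest, dish 84 mm across with a handle towards -x, about 14 mm high; origin: under the dish's centre. Bystander
Not all that is in view belongs to the job. Of the things like the clip, leave any that is green or yellow; of the rest the smaller one is meant.

How it is judged:
On the way:
1. the bar has passed through the gap into the channel, at the neck (z of clip_eye in the frame of rail between 0.118 and 0.146 m and x of clip_eye in the frame of rail between -0.008 and 0.008 m and y of clip_eye in the frame of rail between -0.06 and 0.06 m), for 0.1 s.
At the end, for the whole second after the job is handed in: The C-hook hangs at rest, upright within 0.3 rad, round the thick bar (its channel's centre 134.5 to 141.5 mm above the sill and within 6 mm of the bar's line) with its end within 6 mm of the left bracket's inner face (channel centre at y = 122 to 132 mm of the rail), released (z of clip_eye in the frame of rail between 0.1345 and 0.1415 m and x of clip_eye in the frame of rail between -0.006 and 0.006 m and y of clip_eye in the frame of rail between 0.122 and 0.132 m and angle between clip's own z axis and vertical below 0.3 rad and linear speed of clip below 0.03 m/s); the robot touches nothing.
It fails at once if the hook is forced against the rail (over 20 N) (contact force between clip and rail above 20 N).
It fails at once if the jar, pill box or spoon rest is moved by over 20 mm (distance of any of jar, pillbox, spoon_rest from where it was at the start of the episode above 0.02 m).
It also fails if it takes over 64 s, if anything falls off the work surface, if the arm or the gripper's body presses on something with over 40 N, if the wrist force passes 120 N, or if a joint passes its speed limit or range.

ROBOT

A 6-joint arm with a two-finger parallel gripper is mounted at the origin on the work surface. World frame = base frame: x ahead of the robot, y to its left, z up, the work surface at z = 0. Lengths are in m, angles in rad, forces in N, time in s.
With the tool pointing down it reaches from about 0.3 to 0.75 m from the base axis. Payload 8.5 kg.
Tool frame: the origin (TCP) lies at the very end of the fingers, on their centre line; the grasp point (between the pads) lies 19 mm behind it; y points along the fingers, z is the direction in which the jaws open and shut, and the axes are right-handed (so a half turn about y gives the same grasp; the last joint's range is limited). The gripper opens to 88 mm and grips with 3 to 60 N. Pads are 18 mm wide; open, the fingers measure 123 mm over their backs; the gripper's body (75 mm by 187 mm) begins 45 mm behind the grasp point.
Start: joints at [1.115, 0.381, 1.297, -0, 1.464, -0.215], TCP at [0.131, 0.534, 0.239] pointing down, gripper open.
Joint ranges: [-3.11, 3.11], [-0.89, 2.33], [0.22, 2.48], [-1.42, 4.56], [0.17, 2.85], [-2.88, 2.88]. Speed limits (rad/s): [2.39, 2.39, 3.14, 3.14, 3.14, 3.14].

INTERFACE

Orientations are given as a unit quaternion [w, x, y, z].
In Python, from workcell import env gives the robot as it stands.
- The arm moves only by the tool carry_out, never from a script. Its argument "commands" is a list of rows, each an object with "travel": the shift along the tool's x, y, z normalised to -1 to 1, where 1 is 750 mm, a list of three; "yaw": the turn about the tool's y normalised to -1 to 1, where 1 is pi/2 rad. A call has 1 to 20 rows; each row is the pose to reach, as a shift and turn from the pose commanded when the call began, along the tool's axes at that moment; what a row does not reach only later rows make up. A row lasts 1/10 s, in which the tool goes at most 50 mm and 8.59 degrees, less where a joint would pass 70% of its speed; a pose out of reach is approached as far as the arm can. A call with a number of a shift or a turn outside -1 to 1 is refused whole. A call with a gripper value outside its range is refused whole. "claw" is the closure, from 0 (fully open) to 1 (shut), set as the call begins (left out, the last holds). The fingers move at their own pace and stop on an object; "force" is the grip in N (left out, the last holds). Time passes only in rows, so rows that repeat a pose let the fingers close. It gives the time, the measured TCP pose, the force and the opening at its end, in the units of the state.
- env.sense(): the state, without advancing time (a new reading comes with each control period).
- env.camera(name): name is "scene" or "top" or "wrist"; returns a dict with "frame" (384x512x3 uint8, red, green, blue), "camera_matrix" (3x3 intrinsics, pixels), "R" (3x3) and "t" (3): a world point X has camera coordinates R X + t; the wrist camera has in their place "mount" (4x4, takes a point from camera to tool coordinates, whose origin is the TCP and whose axes are the tool frame's). Camera axes: x right, y down, z forward; pixel columns grow to the right and rows downward; lengths in m; the calibration is good to about 2 mm. A picture is of the moment at which its call begins: read the wrist's pose just before it. There is no depth.
- env.sign_off(): hands the job in, once; it reports no verdict.
The state is a dict: "t": time; "q": joint angles; "joint_velocities": joint speeds; "effort": joint torques, N m; "eef_pos": TCP position; "tcp_rot": TCP orientation; "wrist_force": force on the tool from outside, world axes, zero at the start; "torque": the same for the moment, N m; "opening": opening from 0.0 (shut) to 1.0 (fully open).
Only numpy, scipy, OpenCV 4.12 (cv2) and the standard library are available. Lean on these libraries where they do the work, as an engineer would, in place of code of your own. Each camera call takes 0.05 s, during which the arm holds its last target.

## Working session

There is one attempt and no reset: what is moved stays moved. The work goes in short steps, Python scripts to look and compute and a tool call to move; the robot and the scene stay as the last step left them, time stands still between calls to the robot, and variables do not carry over. Pictures are saved under pics/ and viewed, and the job is handed in when it is done.

Besides the shell and the picture viewer there is one more tool, called after ">>>" in YAML: its name, and indented under it one key for each argument. carry_out: Moves the arm, as the interface text tells. Scaled input: -1 to 1 covers 750 mm each way for a shift and pi/2 rad each way for a turn. Its arguments: {"type":"object","properties":{"commands":{"type":"array","items":{"type":"object","properties":{"travel":{"type":"array","items":{"type":"number"}},"yaw":{"type":"number"}}}},"claw":{"type":"number"},"force":{"type":"number"}},"required":["commands"]}

```bash
mkdir -p pics; ls
cat > h.py <<'E'
from workcell import env
import numpy as np, cv2
def pic(n,f):
    c=env.camera(n); cv2.imwrite('pics/'+f+'.png',cv2.cvtColor(c['frame'],cv2.COLOR_RGB2BGR)); return c
def ray(c,u,v):
    K=c['camera_matrix'];R=np.array(c['R']);t=np.array(c['t'])
    d=R.T@np.linalg.solve(K,[u,v,1.]);return -R.T@t,d
def atz(c,u,v,z):
    o,d=ray(c,u,v);return o+d*(z-o[2])/d[2]
def proj(c,X):
    x=np.array(c['R'])@np.array(X,float)+np.array(c['t']);p=np.array(c['camera_matrix'])@x;return p[:2]/p[2]
E
python3 - <<'E'
from h import *
import pickle
s=env.sense();print(s)
d={}
for n in('scene','top','wrist'):
    d[n]=pic(n,n+'0'); print(n,{k:np.round(v,4).tolist() for k,v in d[n].items() if k!='frame'})
pickle.dump(d,open('c0.pkl','wb'))
E
```

```text
pics
{'t': 0.0, 'q': array([ 1.11474128e+00,  3.81207490e-01,  1.29826871e+00, -2.52239600e-05,
        1.46358759e+00, -2.15275370e-01]), 'joint_velocities': array([-0.00086862, -0.00049117,  0.00194873,  0.00051043,  0.00095479,
       -0.00134911]), 'effort': array([-2.81758385e-04, -4.37926769e+01, -2.24555343e+01,  7.13094953e-02,
        3.52845190e-02, -1.38427486e-04]), 'eef_pos': array([0.13102069, 0.53387484, 0.23812892]), 'tcp_rot': array([-0.70149457,  0.70248261, -0.08508496,  0.08475905]), 'wrist_force': array([0.12880475, 0.02694607, 0.00426464]), 'torque': array([ 0.01793168, -0.00295919,  0.00641287]), 'opening': 1.0021962843033414}
scene {'camera_matrix': [[360.2963, 0.0, 252.1229], [0.0, 360.2963, 190.3456], [0.0, 0.0, 1.0]], 'R': [[0.7223, 0.6913, -0.0221], [0.3954, -0.439, -0.8068], [-0.5675, 0.574, -0.5903]], 't': [-0.3595, -0.0958, 1.3952]}
top {'camera_matrix': [[374.1938, 0.0, 248.5911], [0.0, 374.1938, 188.3693], [0.0, 0.0, 1.0]], 'R': [[0.0253, -0.9994, 0.0236], [-0.9903, -0.0283, -0.1363], [0.1368, -0.0199, -0.9904]], 't': [-0.0169, 0.492, 0.9801]}
wrist {'camera_matrix': [[291.4909, 0.0, 251.6392], [0.0, 291.4909, 189.3374], [0.0, 0.0, 1.0]], 'mount': [[-0.0004, 0.9474, 0.3199, -0.0835], [-0.0002, -0.3199, 0.9474, -0.1452], [1.0, 0.0003, 0.0003, 0.0005], [0.0, 0.0, 0.0, 1.0]]}
```

View pics/scene0.png

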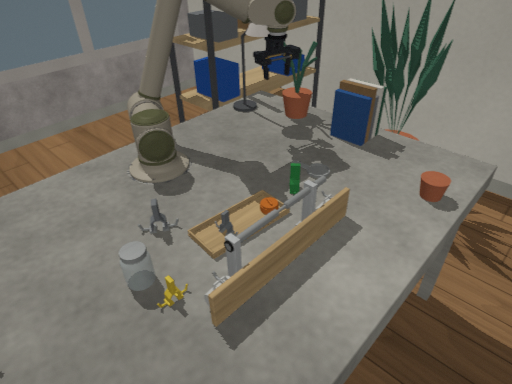

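View pics/top0.png

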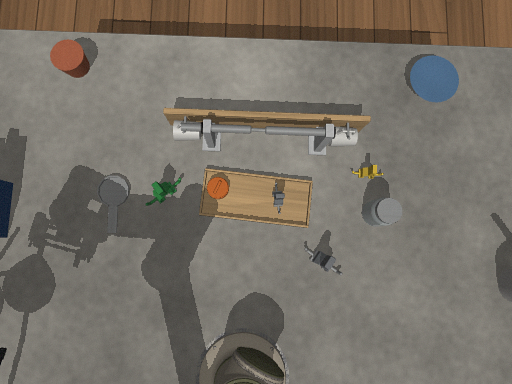

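View pics/wrist0.png

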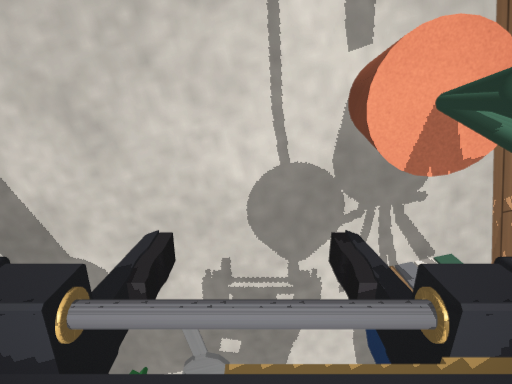

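Run:
```python
import cv2,numpy as np
t=cv2.imread('pics/top0.png')
a=cv2.resize(t[165:285,250:360],None,fx=5,fy=5,interpolation=cv2.INTER_CUBIC); cv2.imwrite('pics/cropA.png',a)
b=cv2.resize(t[100:160,160:375],None,fx=3.7,fy=3.7,interpolation=cv2.INTER_CUBIC); cv2.imwrite('pics/cropB.png',b)
t=cv2.imread('pics/scene0.png')
b=cv2.resize(t[155:305,140:340],None,fx=4,fy=4,interpolation=cv2.INTER_CUBIC); cv2.imwrite('pics/cropC.png',b)
```

```text
(no output)
```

View pics/cropA.png

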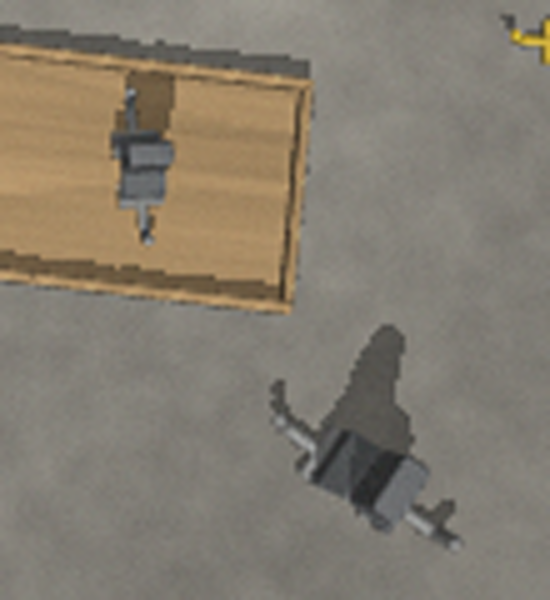

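View pics/cropB.png

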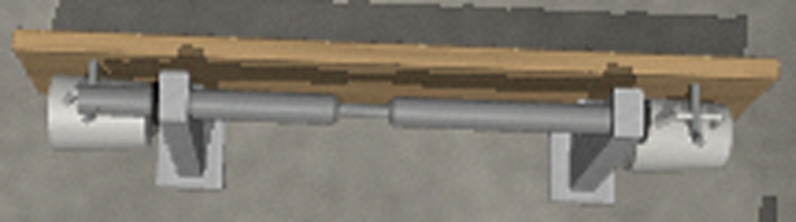

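View pics/cropC.png

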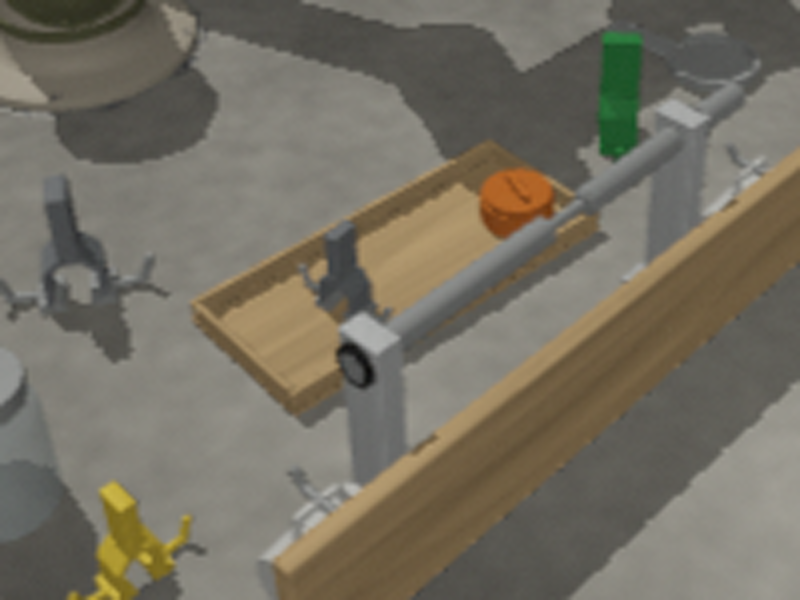

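Run:
```python
from h import *
import pickle
d=pickle.load(open('c0.pkl','rb'));T=d['top'];S=d['scene']
B=lambda x,y:(160+x/3.7-.36,100+y/3.7-.36)
L=np.mean([atz(T,*B(*p),.158) for p in[(160,70),(190,70),(190,120),(160,120)]],0)
R=np.mean([atz(T,*B(*p),.158) for p in[(613,88),(645,88),(645,137),(613,137)]],0)
print(L,R,np.linalg.norm(L-R))
yv=(L-R)/np.linalg.norm(L-R);mid=(L+R)/2
print('mid',mid,'yaw of rail y',np.arctan2(-yv[0],yv[1]))
for p in[(335,108),(393,112)]:
    X=atz(T,*B(*p),.14);print(X,(X-mid)@yv)
xv=np.array([yv[1],-yv[0],0])
# overlay in scene and top
for c,n in((T,'top0'),(S,'scene0')):
    im=cv2.imread('pics/%s.png'%n);im=cv2.resize(im,None,fx=4,fy=4,interpolation=cv2.INTER_CUBIC)
    pts=[]
    o=mid.copy();o[2]=0
    for s in(-150,150):
        q=[proj(c,o+xv*a/1e3+yv*(s+b)/1e3+[0,0,.158]) for a,b in((-17,-10),(17,-10),(17,10),(-17,10))]
        cv2.polylines(im,[np.int32(np.array(q)*4+2)],True,(0,0,255),1)
    q=[proj(c,o+yv*s/1e3+[0,0,.14]) for s in(-140,140)]
    cv2.polylines(im,[np.int32(np.array(q)*4+2)],False,(0,255,0),1)
    for s in (-260,260): pass
    cr=im[380:660,640:1440] if n=='top0' else im[680:1220,760:1440]
    cv2.imwrite('pics/ov_%s.png'%n,cr)
# clip: tab top in cropA (130..172,140..167), z=.006+.075
A=lambda x,y:(250+x/5-.4,165+y/5-.4)
X=np.array([atz(T,*A(*p),.081) for p in[(133,142),(172,142),(172,167),(130,167)]]);print('tab',X.round(4),X.mean(0))
h=np.array([atz(T,*A(*p),.027) for p in[(131,95),(147,238)]]);print(h,h.mean(0),np.linalg.norm(h[0]-h[1]))
for n,p in(('tray',(310,85)),('tray',(290,305))):print(n,atz(T,*A(*p),.022))
```

```text
[0.62655422 0.1037112  0.158     ] [ 0.62440546 -0.19527691  0.158     ] 0.2989958376871638
mid [ 0.62547984 -0.04578285  0.158     ] yaw of rail y -0.007186660876281914
[ 0.62660085 -0.00171347  0.14      ] 0.044076301156665054
[ 0.62509782 -0.04064645  0.14      ] 0.005133524801812536
tab [[ 0.4757 -0.0743  0.081 ]
 [ 0.4763 -0.0945  0.081 ]
 [ 0.4633 -0.0947  0.081 ]
 [ 0.4627 -0.073   0.081 ]] [ 0.46950022 -0.0841368   0.081     ]
[[ 0.50852157 -0.07797055  0.027     ]
 [ 0.43040229 -0.0878633   0.027     ]] [ 0.46946193 -0.08291693  0.027     ] 0.07874317793625561
tray [ 0.51772809 -0.17731422  0.022     ]
tray [ 0.39648389 -0.16668833  0.022     ]
```

View pics/ov_top0.png

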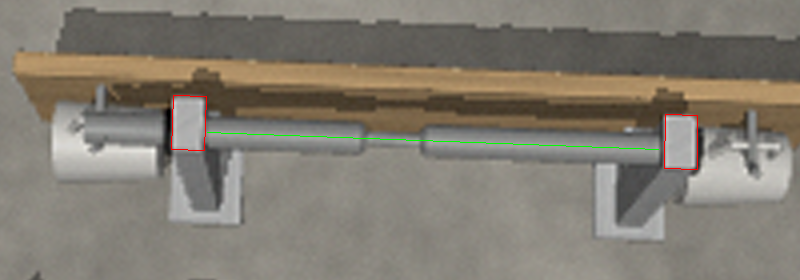

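View pics/ov_scene0.png

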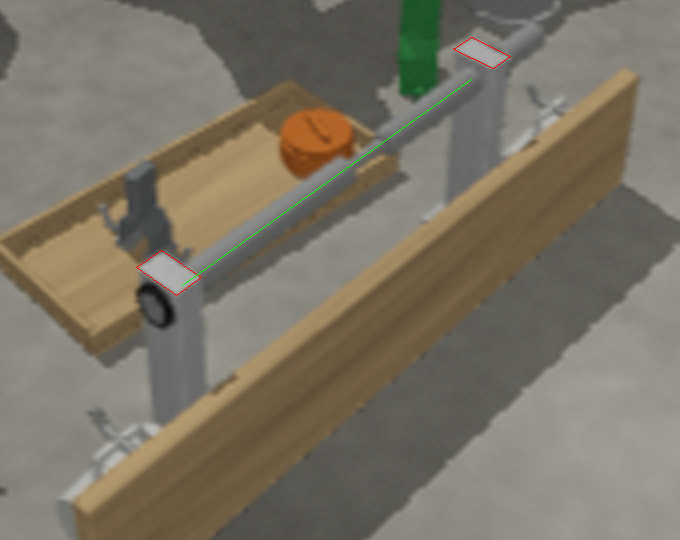

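```bash
cat >> h.py <<'E'
from scipy.spatial.transform import Rotation as Ro
def rot(s): q=s['tcp_rot'];return Ro.from_quat([q[1],q[2],q[3],q[0]]).as_matrix()
def wcam(n,s):
    """wrist camera as fixed camera"""
    c=pic('wrist',n);Rt=rot(s);M=np.array(c['mount'])
    Rw=Rt@M[:3,:3];tw=Rt@M[:3,3]+s['eef_pos']
    c['R']=Rw.T;c['t']=-Rw.T@tw;return c
def go(P,jaw=None,s=None,base=None):
    """jaw: world yaw of jaw axis (mod pi). prints travel & yaw"""
    s=s or env.sense();R=rot(s);p=s['eef_pos'] if base is None else np.array(base)
    tr=R.T@(np.array(P)-p)/.75
    z=R[:,2];a=np.arctan2(z[1],z[0]);y=0
    if jaw is not None:
        da=(jaw-a+np.pi/2)%np.pi-np.pi/2
        y=da*np.sign(R[2,1])/(np.pi/2)
    print('tcp',s['eef_pos'].round(4),'jawyaw',round(a,4),'axes',R.round(3).tolist(),'\ntravel',tr.round(4).tolist(),'yaw',round(y,4),'t',s['t'])
E
python3 - <<'E'
from h import *
go([.469,-.083,.2],0.0)
E
```

```text
tcp [0.1311 0.5339 0.2383] jawyaw 1.33 axes [[0.971, -0.0, 0.239], [-0.239, -0.001, 0.971], [-0.0, -1.0, -0.001]] 
travel [0.6338, 0.0516, -0.6913] yaw 0.8467 t 0.15
```

>>> carry_out:
  commands:
    - {"travel": [0.634, 0.05, -0.69], "yaw": 0.847}
    - {"travel": [0.634, 0.05, -0.69], "yaw": 0.847}
    - {"travel": [0.634, 0.05, -0.69], "yaw": 0.847}
    - {"travel": [0.634, 0.05, -0.69], "yaw": 0.847}
    - {"travel": [0.634, 0.05, -0.69], "yaw": 0.847}
    - {"travel": [0.634, 0.05, -0.69], "yaw": 0.847}
    - {"travel": [0.634, 0.05, -0.69], "yaw": 0.847}
    - {"travel": [0.634, 0.05, -0.69], "yaw": 0.847}
    - {"travel": [0.634, 0.05, -0.69], "yaw": 0.847}
    - {"travel": [0.634, 0.05, -0.69], "yaw": 0.847}
    - {"travel": [0.634, 0.05, -0.69], "yaw": 0.847}
    - {"travel": [0.634, 0.05, -0.69], "yaw": 0.847}
    - {"travel": [0.634, 0.05, -0.69], "yaw": 0.847}
    - {"travel": [0.634, 0.05, -0.69], "yaw": 0.847}
    - {"travel": [0.634, 0.05, -0.69], "yaw": 0.847}
    - {"travel": [0.634, 0.05, -0.69], "yaw": 0.847}
    - {"travel": [0.634, 0.05, -0.69], "yaw": 0.847}
    - {"travel": [0.634, 0.05, -0.69], "yaw": 0.847}
    - {"travel": [0.634, 0.05, -0.69], "yaw": 0.847}
    - {"travel": [0.634, 0.05, -0.69], "yaw": 0.847}

```text
t: 2.15
eef_pos: [0.4694, -0.0812, 0.2015]
tcp_rot: [0.5, -0.5, 0.5, -0.5]
wrist_force: [-0.4, -0.6, 0.1]
opening: 1.0
```

Run:
```python
from h import *
import pickle
s=env.sense();c=wcam('w1',s);go([.469,-.083,.2],0);pickle.dump(c,open('c1.pkl','wb'))
T=pic('top','top1')
```

```text
tcp [ 0.4694 -0.0813  0.2014] jawyaw 0.0003 axes [[0.0, 0.0, 1.0], [-1.0, -0.0, 0.0], [0.0, -1.0, 0.0]] 
travel [0.0022, 0.0019, -0.0005] yaw 0.0002 t 2.2
```

View pics/w1.png

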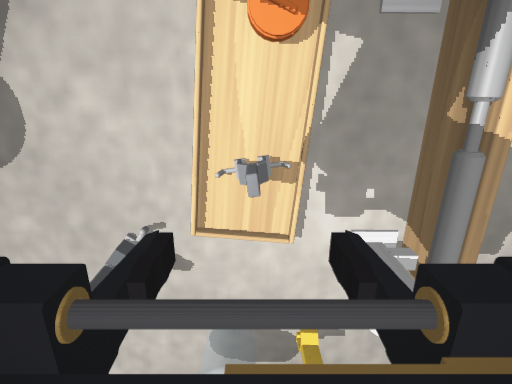

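Run:
```python
from h import *
import pickle
c=pickle.load(open('c1.pkl','rb'))
print(c['t'],'TCP px',proj(c,[.4694,-.0813,.2014]))
im=cv2.imread('pics/w1.png')
cv2.imwrite('pics/w1c.png',cv2.resize(im[140:220,200:310],None,fx=7,fy=7,interpolation=cv2.INTER_CUBIC))
print('pred tab top',proj(c,[.4695,-.084,.081]),'bottom',proj(c,[.4695,-.083,.006]))
```

```text
[-0.46952781 -0.10854467  0.32900534] TCP px [251.49919219 248.143545  ]
pred tab top [251.58058846 186.48664432] bottom [251.55451144 166.31791261]
```

View pics/w1c.png

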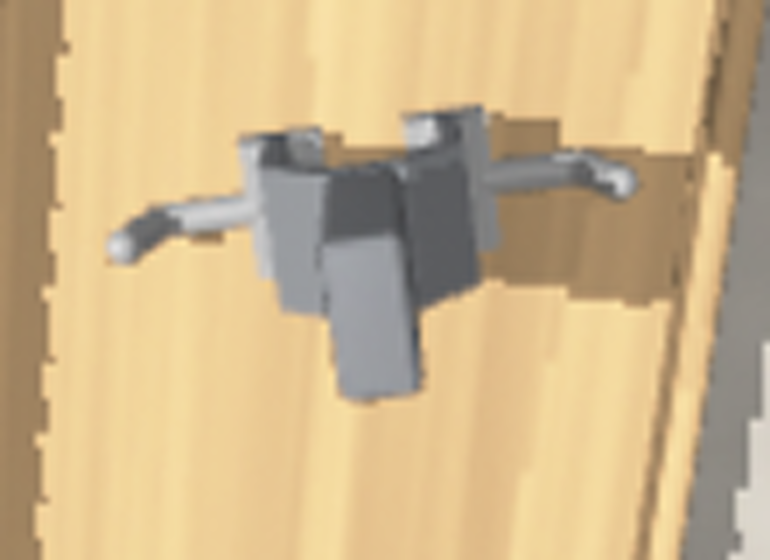

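Run:
```python
from h import *
import pickle
c=pickle.load(open('c1.pkl','rb'))
f=lambda p:(200+p[0]/7-.43,140+p[1]/7-.43)
X=np.array([atz(c,*f(p),.081) for p in[(322,243),(400,235),(422,388),(343,400)]])
print(X.round(4),X.mean(0))
d=(X[1]+X[2]-X[0]-X[3]);e=(X[1]+X[0]-X[2]-X[3]);print(np.arctan2(d[1],d[0]),np.arctan2(-e[0],e[1]),np.linalg.norm(d)/2,np.linalg.norm(e)/2)
h=np.array([atz(c,*f(p),.027) for p in[(122,248),(622,183)]]);d=h[1]-h[0];print(h,h.mean(0),np.arctan2(d[1],d[0]),np.linalg.norm(d))
go([X[:,0].mean(),X[:,1].mean(),.049],np.arctan2(d[1],d[0]))
# rail in the wrist view, neck
f=lambda u,v:atz(c,u,v,.14)
for p in[(470,97),(495,97),(468,125),(482,125),(464,150),(484,153),(430,250),(466,250)]:print(p,f(*p))
```

```text
[[ 0.4638 -0.0719  0.081 ]
 [ 0.4743 -0.0707  0.081 ]
 [ 0.4775 -0.0927  0.081 ]
 [ 0.4666 -0.0944  0.081 ]] [ 0.47056268 -0.08242782  0.081     ]
0.13441736169399443 0.13331473735391244 0.010829912749241787 0.022450773454622024
[[ 0.4301493  -0.0879045   0.027     ]
 [ 0.51104042 -0.07697961  0.027     ]] [ 0.47059486 -0.08244205  0.027     ] 0.13424446653122707 0.0816255263645271
tcp [ 0.4694 -0.0814  0.2014] jawyaw 0.0002 axes [[0.0, 0.0, 1.0], [-1.0, -0.0, 0.0], [0.0, -1.0, 0.0]] 
travel [0.0013, 0.2032, 0.0015] yaw -0.0854 t 2.25
(470, 97) [ 0.61716909 -0.00093918  0.14      ]
(495, 97) [ 0.63409059 -0.00092361  0.14      ]
(468, 125) [ 0.62025058 -0.01954289  0.14      ]
(482, 125) [ 0.63001246 -0.01953445  0.14      ]
(464, 150) [ 0.62157673 -0.03712972  0.14      ]
(484, 153) [ 0.63646561 -0.03929394  0.14      ]
(430, 250) [ 0.61320306 -0.11843596  0.14      ]
(466, 250) [ 0.64221237 -0.11841948  0.14      ]
```

>>> carry_out:
  commands:
    - {"travel": [0.001, 0.05, 0.001], "yaw": -0.085}
    - {"travel": [0.001, 0.1, 0.001], "yaw": -0.085}
    - {"travel": [0.001, 0.15, 0.001], "yaw": -0.085}
    - {"travel": [0.001, 0.19, 0.001], "yaw": -0.085}
    - {"travel": [0.001, 0.202, 0.001], "yaw": -0.085}
    - {"travel": [0.001, 0.202, 0.001], "yaw": -0.085}
    - {"travel": [0.001, 0.202, 0.001], "yaw": -0.085}
  claw: 0
  force: 15

```text
t: 2.95
eef_pos: [0.471, -0.0829, 0.0509]
tcp_rot: [0.532, -0.532, 0.465, -0.466]
wrist_force: [0.0, 0.3, 0.6]
opening: 0.997
```

>>> carry_out:
  commands:
    - {"travel": [0, 0, 0], "yaw": 0}
    - {"travel": [0, 0, 0], "yaw": 0}
    - {"travel": [0, 0, 0], "yaw": 0}
    - {"travel": [0, 0, 0], "yaw": 0}
    - {"travel": [0, 0, 0], "yaw": 0}
    - {"travel": [0, 0, 0], "yaw": 0}
    - {"travel": [0, 0, 0], "yaw": 0}
    - {"travel": [0, 0, 0], "yaw": 0}
  claw: 1
  force: 15

```text
t: 3.75
eef_pos: [0.4703, -0.0826, 0.0497]
tcp_rot: [-0.532, 0.532, -0.466, 0.466]
wrist_force: [0.4, 0.9, 0.1]
opening: 0.3
```

Run:
```python
from h import *
s=env.sense();c=wcam('w2',s);go([.4706,-.0824,.05],0);print(s['opening']*88,s['wrist_force'])
```

```text
tcp [ 0.4703 -0.0826  0.0497] jawyaw 0.1331 axes [[0.133, -0.0, 0.991], [-0.991, 0.0, 0.133], [-0.0, -1.0, -0.0]] 
travel [-0.0002, -0.0004, 0.0005] yaw 0.0847 t 3.8
26.39208188579968 [0.41386473 0.92642589 0.13455791]
```

View pics/w2.png

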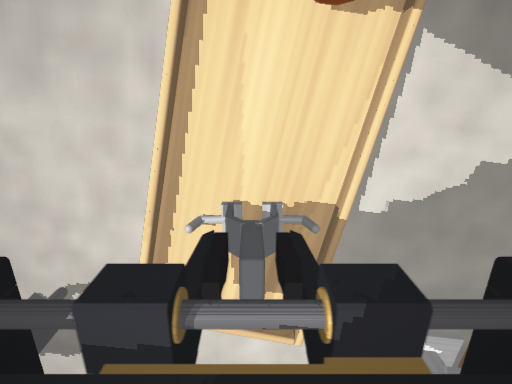

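>>> carry_out:
  commands:
    - {"travel": [0, 0, 0], "yaw": 0}
    - {"travel": [0, 0, 0], "yaw": 0}
    - {"travel": [0, 0, 0], "yaw": 0}
    - {"travel": [0, 0, 0], "yaw": 0}
    - {"travel": [0, 0, 0], "yaw": 0}
    - {"travel": [0, 0, 0], "yaw": 0}
  claw: 1
  force: 15

```text
t: 4.4
eef_pos: [0.4703, -0.0826, 0.0497]
tcp_rot: [-0.532, 0.532, -0.466, 0.466]
wrist_force: [-0.1, -0.2, -0.9]
opening: 0.135
```

Run:
```python
from h import *
s=env.sense();go([.4703,-.0826,.24],-.007);print(s['opening']*88,s['wrist_force'])
```

```text
tcp [ 0.4703 -0.0826  0.0497] jawyaw 0.1331 axes [[0.133, -0.0, 0.991], [-0.991, 0.0, 0.133], [-0.0, -1.0, -0.0]] 
travel [0.0, -0.2537, 0.0] yaw 0.0892 t 4.4
11.880538482779196 [-0.09826213 -0.22213326 -0.92516893]
```

>>> carry_out:
  commands:
    - {"travel": [0, -0.04, 0], "yaw": 0}
    - {"travel": [0, -0.1, 0], "yaw": 0.089}
    - {"travel": [0, -0.16, 0], "yaw": 0.089}
    - {"travel": [0, -0.22, 0], "yaw": 0.089}
    - {"travel": [0, -0.253, 0], "yaw": 0.089}
    - {"travel": [0, -0.253, 0], "yaw": 0.089}
    - {"travel": [0, -0.253, 0], "yaw": 0.089}

```text
t: 5.1
eef_pos: [0.4699, -0.0824, 0.2387]
tcp_rot: [0.498, -0.498, 0.502, -0.501]
wrist_force: [-0.3, -0.5, -1.6]
opening: 0.131
```

Run:
```python
from h import *
import pickle
s=env.sense();c=wcam('w3',s);go([.556,-.0205,.24],-.007);print(s['opening']*88,s['wrist_force']);pickle.dump(c,open('c3.pkl','wb'))
pickle.dump((pic('scene','s3'),pic('top','t3')),open('st3.pkl','wb'))
```

```text
tcp [ 0.4696 -0.0823  0.238 ] jawyaw -0.0068 axes [[-0.007, -0.003, 1.0], [-1.0, 0.001, -0.007], [-0.001, -1.0, -0.003]] 
travel [-0.0832, -0.0029, 0.1146] yaw 0.0001 t 5.15
11.522807672734471 [-0.2872976  -0.48423366 -1.59489768]
```

View pics/w3.png

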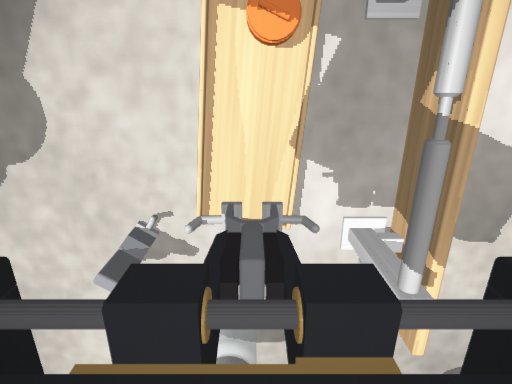

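Run:
```python
from h import *
go([.6255,-.0205,.225])
```

```text
tcp [ 0.4697 -0.0824  0.2378] jawyaw -0.0068 axes [[-0.007, -0.003, 1.0], [-1.0, 0.001, -0.007], [-0.001, -1.0, -0.003]] 
travel [-0.0839, 0.0166, 0.2072] yaw 0 t 5.25
```

>>> carry_out:
  commands:
    - {"travel": [-0.02, 0, 0.05], "yaw": 0}
    - {"travel": [-0.04, 0, 0.1], "yaw": 0}
    - {"travel": [-0.06, 0, 0.15], "yaw": 0}
    - {"travel": [-0.084, 0, 0.19], "yaw": 0}
    - {"travel": [-0.084, 0.017, 0.207], "yaw": 0}
    - {"travel": [-0.084, 0.017, 0.207], "yaw": 0}
    - {"travel": [-0.084, 0.017, 0.207], "yaw": 0}
    - {"travel": [-0.084, 0.017, 0.207], "yaw": 0}
    - {"travel": [-0.084, 0.017, 0.207], "yaw": 0}

```text
t: 6.15
eef_pos: [0.6254, -0.021, 0.2275]
tcp_rot: [-0.498, 0.498, -0.502, 0.502]
wrist_force: [-0.3, -0.4, -0.8]
opening: 0.13
```

Run:
```python
from h import *
import pickle
s=env.sense();c=wcam('w4',s);go([.6255,-.0205,.225],-.007);print(s['opening']*88,s['wrist_force']);pickle.dump(c,open('c4.pkl','wb'))
pickle.dump((pic('scene','s4'),pic('top','t4')),open('st4.pkl','wb'))
im=cv2.imread('pics/w4.png');cv2.imwrite('pics/w4c.png',cv2.resize(im[80:300,160:360],None,fx=3,fy=2.7,interpolation=cv2.INTER_CUBIC))
im=cv2.imread('pics/s4.png');cv2.imwrite('pics/s4c.png',cv2.resize(im[130:290,210:360],None,fx=4,fy=3.7,interpolation=cv2.INTER_CUBIC))
```

```text
tcp [ 0.6255 -0.021   0.2275] jawyaw -0.0073 axes [[-0.007, 0.001, 1.0], [-1.0, -0.0, -0.007], [0.0, -1.0, 0.001]] 
travel [-0.0006, 0.0033, -0.0001] yaw -0.0002 t 6.2
11.480139343297159 [-0.33870539 -0.44411762 -0.78649575]
```

View pics/w4c.png

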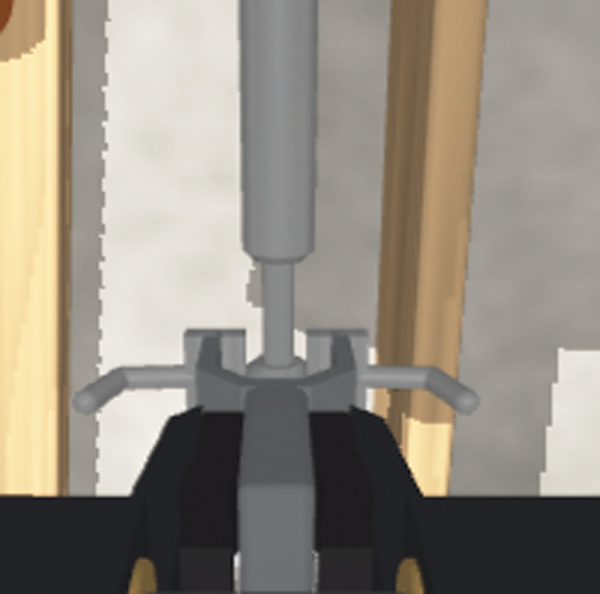

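View pics/s4c.png

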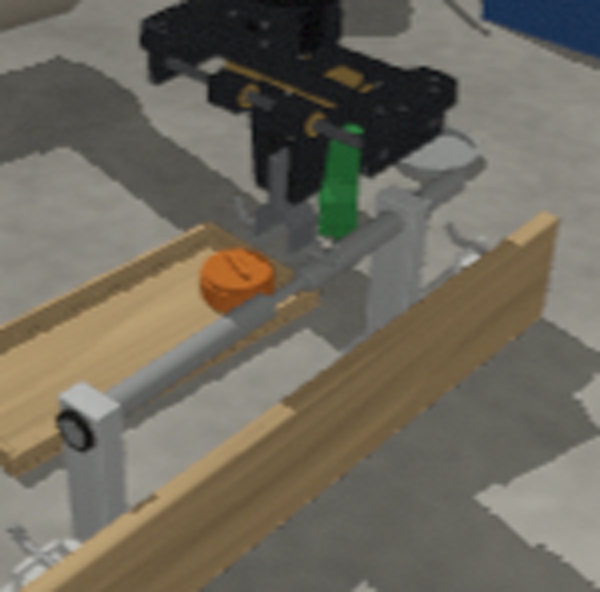

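Run:
```python
from h import *
import pickle
c=pickle.load(open('c4.pkl','rb'))
f=lambda x,y:(160+x/3-.33,80+y/2.7-.3)
# silhouette edges of thick bar at axis height; 
for p in[(278,249),(278,263),(278,372),(278,355)]:print(p,[atz(c,*f(*p),z)[:2].round(4) for z in(.14,.1445,.15)])
g=lambda X:((proj(c,X)-[160-.33,80-.3])*[3,2.7]).round(1)
# clip predicted: end faces y
for z in(.1845,.1905):
  print(z,g([.6255-.007,-.009,z]),g([.6255+.021,-.009,z]))
print('top tab',g([.6255,-.009,.2595]),g([.6255,-.033,.2595]))
print('hooks',g([.6255-.044,-.021,.2055]),g([.6255+.044,-.021,.2055]))
```

```text
(278, 249) [array([ 6.264e-01, -4.000e-04]), array([0.6264, 0.0008]), array([0.6264, 0.0023])]
(278, 263) [array([ 0.6263, -0.0048]), array([ 0.6263, -0.0035]), array([ 0.6263, -0.0019])]
(278, 372) [array([ 0.6261, -0.0414]), array([ 0.6261, -0.0394]), array([ 0.6261, -0.0369])]
(278, 355) [array([ 0.6261, -0.0355]), array([ 0.6261, -0.0336]), array([ 0.6261, -0.0313])]
0.1845 [244.7 327.6] [366.3 326.8]
0.1905 [243.8 336.2] [369.  335.4]
top tab [275.1 489.4] [276.2 608.4]
hooks [ 67.9 408.2] [483.3 405.7]
```

>>> carry_out:
  commands:
    - {"travel": [0, 0.02, 0.0005], "yaw": 0}
    - {"travel": [0, 0.035, 0.0005], "yaw": 0}
    - {"travel": [0, 0.044, 0.0005], "yaw": 0}
    - {"travel": [0, 0.05, 0.0005], "yaw": 0}
    - {"travel": [0, 0.05, 0.0005], "yaw": 0}
    - {"travel": [0, 0.05, 0.0005], "yaw": 0}

```text
t: 6.9
eef_pos: [0.6265, -0.0207, 0.1896]
tcp_rot: [-0.498, 0.498, -0.502, 0.502]
wrist_force: [-0.1, -0.3, -1.3]
opening: 0.136
```

Run:
```python
from h import *
s=env.sense();c=wcam('w5',s);go([.6258,-.0205,.1645],-.007);print(s['opening']*88,s['wrist_force'],s['torque'])
im=cv2.imread('pics/w5.png');cv2.imwrite('pics/w5c.png',cv2.resize(im[80:300,160:360],None,fx=3,fy=2.7,interpolation=cv2.INTER_CUBIC))
```

```text
tcp [ 0.6265 -0.0207  0.1897] jawyaw -0.0067 axes [[-0.007, 0.001, 1.0], [-1.0, -0.0, -0.007], [0.0, -1.0, 0.001]] 
travel [-0.0002, 0.0336, -0.001] yaw 0.0002 t 6.95
11.953971428955917 [-0.11864532 -0.27394505 -1.26484698] [-0.03668566  0.03854487  0.00132147]
```

View pics/w5c.png

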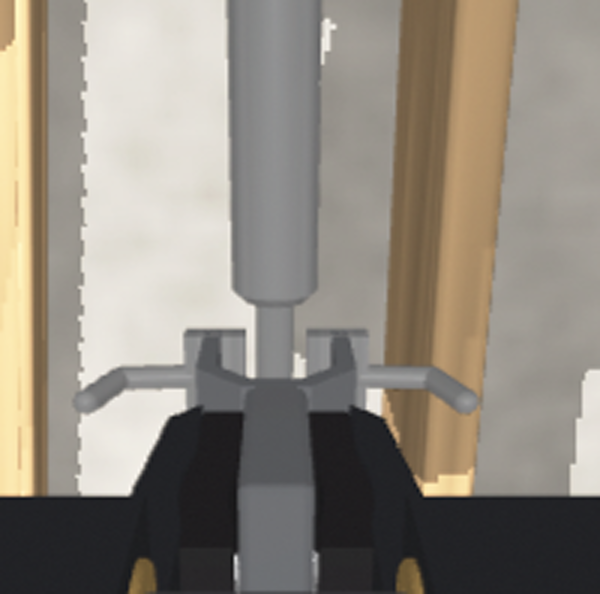

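>>> carry_out:
  commands:
    - {"travel": [-0.0007, 0.003, 0], "yaw": 0}
    - {"travel": [-0.0007, 0.006, 0], "yaw": 0}
    - {"travel": [-0.0007, 0.009, 0], "yaw": 0}
    - {"travel": [-0.0007, 0.009, 0], "yaw": 0}

```text
t: 7.35
eef_pos: [0.6262, -0.0201, 0.1821]
tcp_rot: [0.498, -0.498, 0.502, -0.501]
wrist_force: [0.1, 0.4, -1.4]
opening: 0.135
```

Underside now about 139 mm, below the thick bar's top and with no force: the neck is in the gap.

>>> carry_out:
  commands:
    - {"travel": [0, 0.005, 0], "yaw": 0}
    - {"travel": [0, 0.01, 0], "yaw": 0}
    - {"travel": [0, 0.015, 0], "yaw": 0}
    - {"travel": [0, 0.02, 0], "yaw": 0}
    - {"travel": [0, 0.0235, 0], "yaw": 0}
    - {"travel": [0, 0.0235, 0], "yaw": 0}
    - {"travel": [0, 0.0235, 0], "yaw": 0}

```text
t: 8.05
eef_pos: [0.6264, -0.0201, 0.1649]
tcp_rot: [-0.498, 0.498, -0.502, 0.502]
wrist_force: [0.9, -0.0, -0.3]
opening: 0.134
```

Run:
```python
from h import *
import pickle
s=env.sense();c=wcam('w6',s);pickle.dump(c,open('c6.pkl','wb'));go([.6258,-.0205,.1645],-.007);print(s['opening']*88,s['wrist_force'],s['torque'])
im=cv2.imread('pics/w6.png');cv2.imwrite('pics/w6c.png',cv2.resize(im[0:300,160:360],None,fx=3,fy=2,interpolation=cv2.INTER_CUBIC))
pic('scene','s6')
im=cv2.imread('pics/s6.png');cv2.imwrite('pics/s6c.png',cv2.resize(im[150:250,230:330],None,fx=6,fy=6,interpolation=cv2.INTER_CUBIC))
```

```text
tcp [ 0.6264 -0.0202  0.165 ] jawyaw -0.0067 axes [[-0.007, 0.0, 1.0], [-1.0, -0.0, -0.007], [0.0, -1.0, 0.0]] 
travel [0.0005, 0.0007, -0.0008] yaw 0.0002 t 8.1
11.79678633594792 [ 0.85322824 -0.00892705 -0.26088747] [-0.06673593  0.07547514  0.01949194]
```

View pics/w6c.png

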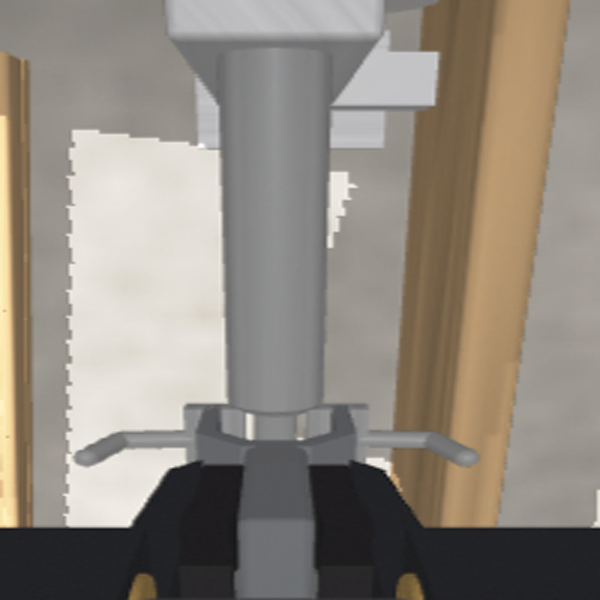

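View pics/s6c.png

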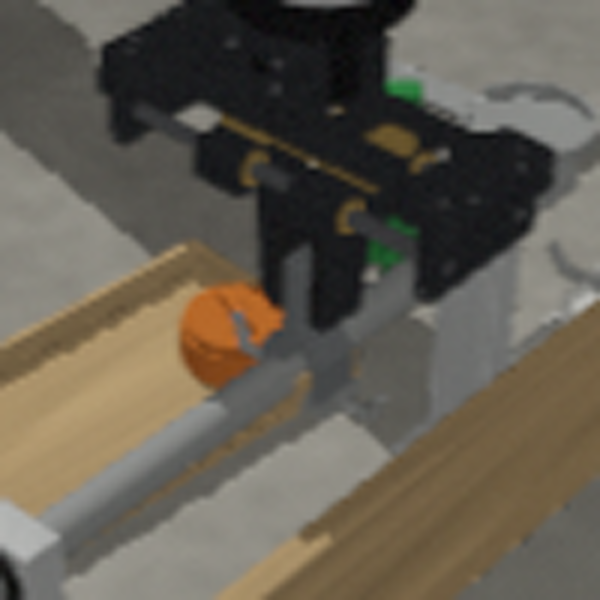

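Run:
```python
from h import *
import pickle
c=pickle.load(open('c6.pkl','rb'))
for v in(36,40):print(atz(c,160+276/3-.33,v/2-.25,.158))
```

```text
[0.62725019 0.09573489 0.158     ]
[0.62724503 0.09492396 0.158     ]
```

>>> carry_out:
  commands:
    - {"travel": [-0.004, 0, 0], "yaw": 0}
    - {"travel": [-0.008, 0, 0], "yaw": 0}
    - {"travel": [-0.012, 0, 0], "yaw": 0}
    - {"travel": [-0.016, 0, 0], "yaw": 0}
    - {"travel": [-0.02, 0, 0], "yaw": 0}
    - {"travel": [-0.02, 0, 0], "yaw": 0}

```text
t: 8.75
eef_pos: [0.6264, -0.0047, 0.1649]
tcp_rot: [0.498, -0.498, 0.502, -0.502]
wrist_force: [-0.0, -0.6, -0.6]
opening: 0.133
```

>>> carry_out:
  commands:
    - {"travel": [-0.006, 0, 0], "yaw": 0}
    - {"travel": [-0.012, 0, 0], "yaw": 0}
    - {"travel": [-0.018, 0, 0], "yaw": 0}
    - {"travel": [-0.024, 0, 0], "yaw": 0}
    - {"travel": [-0.03, 0, 0], "yaw": 0}
    - {"travel": [-0.036, 0, 0], "yaw": 0}
    - {"travel": [-0.036, 0, 0], "yaw": 0}

```text
t: 9.45
eef_pos: [0.6266, 0.0225, 0.1649]
tcp_rot: [0.498, -0.498, 0.502, -0.501]
wrist_force: [-0.2, -1.0, -1.2]
opening: 0.135
```

>>> carry_out:
  commands:
    - {"travel": [-0.008, 0, 0], "yaw": 0}
    - {"travel": [-0.016, 0, 0], "yaw": 0}
    - {"travel": [-0.024, 0, 0], "yaw": 0}
    - {"travel": [-0.032, 0, 0], "yaw": 0}
    - {"travel": [-0.04, 0, 0], "yaw": 0}
    - {"travel": [-0.048, 0, 0], "yaw": 0}
    - {"travel": [-0.052, 0, 0], "yaw": 0}
    - {"travel": [-0.052, 0, 0], "yaw": 0}

```text
t: 10.25
eef_pos: [0.6269, 0.0613, 0.1649]
tcp_rot: [0.498, -0.498, 0.502, -0.502]
wrist_force: [-0.5, -0.8, -1.1]
opening: 0.134
```

Run:
```python
from h import *
import pickle
s=env.sense();c=wcam('w7',s);pickle.dump(c,open('c7.pkl','wb'));go([.6265,.082,.1645],-.007);print(s['opening']*88,s['wrist_force'],s['torque'])
im=cv2.imread('pics/w7.png');cv2.imwrite('pics/w7c.png',cv2.resize(im[80:300,160:360],None,fx=3,fy=2.7,interpolation=cv2.INTER_CUBIC))
```

```text
tcp [0.6269 0.061  0.1649] jawyaw -0.0065 axes [[-0.006, 0.0, 1.0], [-1.0, -0.0, -0.006], [0.0, -1.0, 0.0]] 
travel [-0.028, 0.0005, -0.0007] yaw 0.0003 t 10.3
11.748015608979612 [-0.53616949 -0.82364511 -1.14805888] [-0.11598634  0.05297692 -0.03923906]
```

View pics/w7c.png

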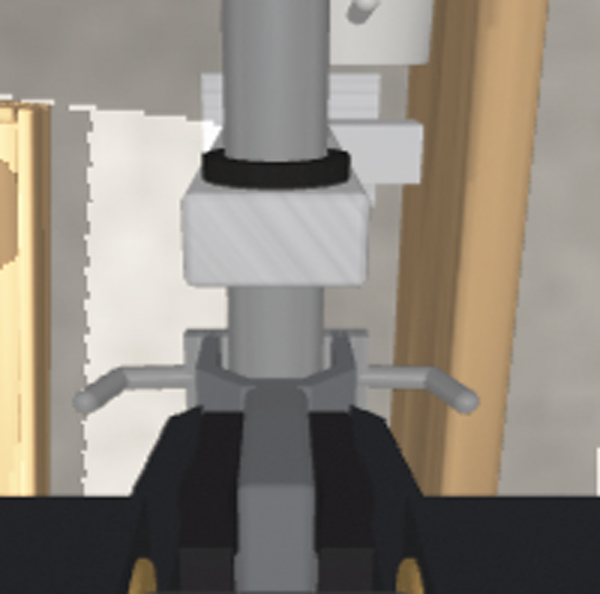

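Run:
```python
from h import *
import pickle
c=pickle.load(open('c7.pkl','rb'))
for v in(280,285,287):print(atz(c,160+276/3-.33,80+v/2.7-.3,.158))
```

```text
[0.62720456 0.09739596 0.158     ]
[0.62719841 0.09633211 0.158     ]
[0.62719595 0.0959053  0.158     ]
```

>>> carry_out:
  commands:
    - {"travel": [-0.005, 0, 0], "yaw": 0}
    - {"travel": [-0.01, 0, 0], "yaw": 0}
    - {"travel": [-0.015, 0, 0], "yaw": 0}
    - {"travel": [-0.02, 0, 0], "yaw": 0}
    - {"travel": [-0.022, 0, 0], "yaw": 0}
    - {"travel": [-0.022, 0, 0], "yaw": 0}

```text
t: 10.9
eef_pos: [0.627, 0.0776, 0.1649]
tcp_rot: [0.498, -0.498, 0.502, -0.502]
wrist_force: [-0.0, -0.3, -1.5]
opening: 0.134
```

>>> carry_out:
  commands:
    - {"travel": [-0.001, 0, 0], "yaw": 0}
    - {"travel": [-0.002, 0, 0], "yaw": 0}
    - {"travel": [-0.003, 0, 0], "yaw": 0}
    - {"travel": [-0.004, 0, 0], "yaw": 0}
    - {"travel": [-0.004, 0, 0], "yaw": 0}

```text
t: 11.4
eef_pos: [0.627, 0.0805, 0.1649]
tcp_rot: [0.498, -0.498, 0.502, -0.502]
wrist_force: [0.2, 0.4, -1.5]
opening: 0.133
```

>>> carry_out:
  commands:
    - {"travel": [-0.001, 0, 0], "yaw": 0}
    - {"travel": [-0.001, 0, 0], "yaw": 0}
    - {"travel": [-0.001, 0, 0], "yaw": 0}

```text
t: 11.7
eef_pos: [0.627, 0.0812, 0.1649]
tcp_rot: [-0.498, 0.498, -0.502, 0.502]
wrist_force: [0.2, -0.0, -0.5]
opening: 0.139
```

>>> carry_out:
  commands:
    - {"travel": [-0.001, 0, 0], "yaw": 0}
    - {"travel": [-0.001, 0, 0], "yaw": 0}
    - {"travel": [-0.001, 0, 0], "yaw": 0}

```text
t: 12.0
eef_pos: [0.627, 0.0819, 0.1649]
tcp_rot: [0.498, -0.498, 0.502, -0.502]
wrist_force: [0.0, 0.1, -0.7]
opening: 0.141
```

Run:
```python
from h import *
import pickle
s=env.sense();c=wcam('w8',s);pickle.dump(c,open('c8.pkl','wb'));go([.6265,.082,.1645],-.007);print(s['opening']*88,s['wrist_force'],s['torque'])
im=cv2.imread('pics/w8.png');cv2.imwrite('pics/w8c.png',cv2.resize(im[160:260,200:310],None,fx=7,fy=6,interpolation=cv2.INTER_CUBIC))
```

```text
tcp [0.627  0.0819 0.1649] jawyaw -0.0068 axes [[-0.007, 0.0, 1.0], [-1.0, -0.0, -0.007], [0.0, -1.0, 0.0]] 
travel [-0.0002, 0.0005, -0.0007] yaw 0.0001 t 12.05
12.374554012030782 [ 0.03136799  0.1362432  -0.67948327] [-0.04588015  0.01211913 -0.01853559]
```

View pics/w8c.png

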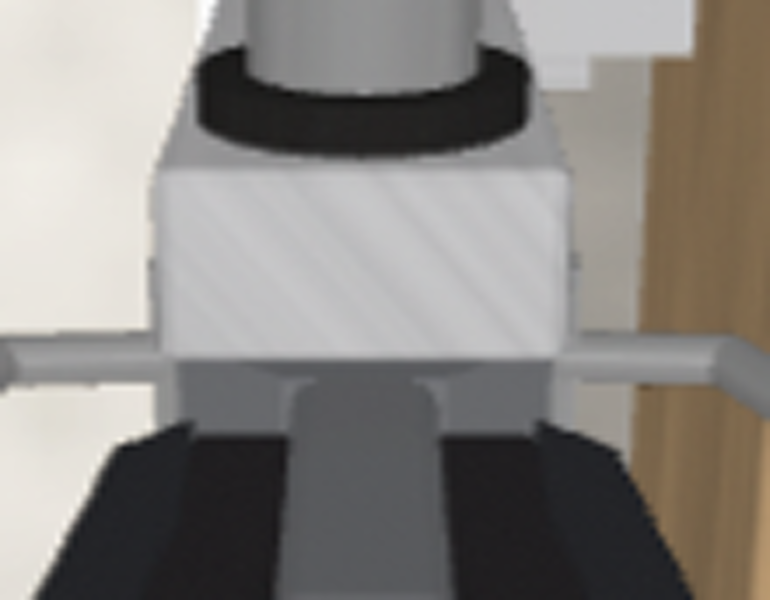

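Run:
```python
from h import *
import pickle
c=pickle.load(open('c8.pkl','rb'))
print(atz(c,251.6,219.4,.158), proj(c,[.627,.0939,.1569]))
```

```text
[0.62720161 0.09641476 0.158     ] [251.27812805 222.59317215]
```

>>> carry_out:
  commands:
    - {"travel": [-0.001, 0, 0], "yaw": 0}
    - {"travel": [-0.001, 0, 0], "yaw": 0}
    - {"travel": [-0.001, 0, 0], "yaw": 0}

```text
t: 12.35
eef_pos: [0.627, 0.0827, 0.1649]
tcp_rot: [0.498, -0.498, 0.502, -0.502]
wrist_force: [0.5, -0.2, -1.6]
opening: 0.133
```

>>> carry_out:
  commands:
    - {"travel": [-0.001, 0, 0], "yaw": 0}
    - {"travel": [-0.001, 0, 0], "yaw": 0}
    - {"travel": [-0.001, 0, 0], "yaw": 0}

```text
t: 12.65
eef_pos: [0.627, 0.0834, 0.1649]
tcp_rot: [0.498, -0.498, 0.502, -0.502]
wrist_force: [-0.7, 0.8, -0.7]
opening: 0.135
```

>>> carry_out:
  commands:
    - {"travel": [-0.001, 0, 0], "yaw": 0}
    - {"travel": [-0.001, 0, 0], "yaw": 0}
    - {"travel": [-0.001, 0, 0], "yaw": 0}

```text
t: 12.95
eef_pos: [0.627, 0.0838, 0.1649]
tcp_rot: [-0.498, 0.498, -0.502, 0.502]
wrist_force: [-0.2, -2.7, -0.6]
opening: 0.134
```

>>> carry_out:
  commands:
    - {"travel": [-0.0006, 0, 0], "yaw": 0}
    - {"travel": [-0.0006, 0, 0], "yaw": 0}
    - {"travel": [-0.0006, 0, 0], "yaw": 0}

```text
t: 13.25
eef_pos: [0.627, 0.0839, 0.1649]
tcp_rot: [-0.498, 0.499, -0.501, 0.502]
wrist_force: [-1.6, -5.0, -0.5]
opening: 0.133
```

>>> carry_out:
  commands:
    - {"travel": [0.001, 0, 0], "yaw": 0}
    - {"travel": [0.0016, 0.001, 0], "yaw": 0}
    - {"travel": [0.0016, 0.002, 0], "yaw": 0}
    - {"travel": [0.0016, 0.0025, 0], "yaw": 0}
    - {"travel": [0.0016, 0.0025, 0], "yaw": 0}

```text
t: 13.75
eef_pos: [0.627, 0.0836, 0.1629]
tcp_rot: [0.498, -0.498, 0.502, -0.502]
wrist_force: [-1.1, 0.1, -1.6]
opening: 0.135
```

>>> carry_out:
  commands:
    - {"travel": [0, 0, 0], "yaw": 0}
    - {"travel": [0, 0, 0], "yaw": 0}
    - {"travel": [0, 0, 0], "yaw": 0}
    - {"travel": [0, 0, 0], "yaw": 0}
    - {"travel": [0, 0, 0], "yaw": 0}
    - {"travel": [0, 0, 0], "yaw": 0}
    - {"travel": [0, 0, 0], "yaw": 0}
    - {"travel": [0, 0, 0], "yaw": 0}
  claw: 0.6

```text
t: 14.55
eef_pos: [0.627, 0.0834, 0.163]
tcp_rot: [-0.498, 0.498, -0.502, 0.502]
wrist_force: [0.3, -0.2, 0.6]
opening: 0.4
```

Run:
```python
from h import *
s=env.sense();c=wcam('w9',s);go([.6265,.082,.1645],-.007);print(s['opening']*88,s['wrist_force'])
im=cv2.imread('pics/w9.png');cv2.imwrite('pics/w9c.png',cv2.resize(im[140:320,160:350],None,fx=4,fy=3.3,interpolation=cv2.INTER_CUBIC))
```

```text
tcp [0.627  0.0834 0.163 ] jawyaw -0.0067 axes [[-0.007, 0.0, 1.0], [-1.0, -0.0, -0.007], [0.0, -1.0, 0.0]] 
travel [0.0018, -0.002, -0.0007] yaw 0.0002 t 14.6
35.206868370041356 [ 0.3456017  -0.24258979  0.58044399]
```

View pics/w9c.png

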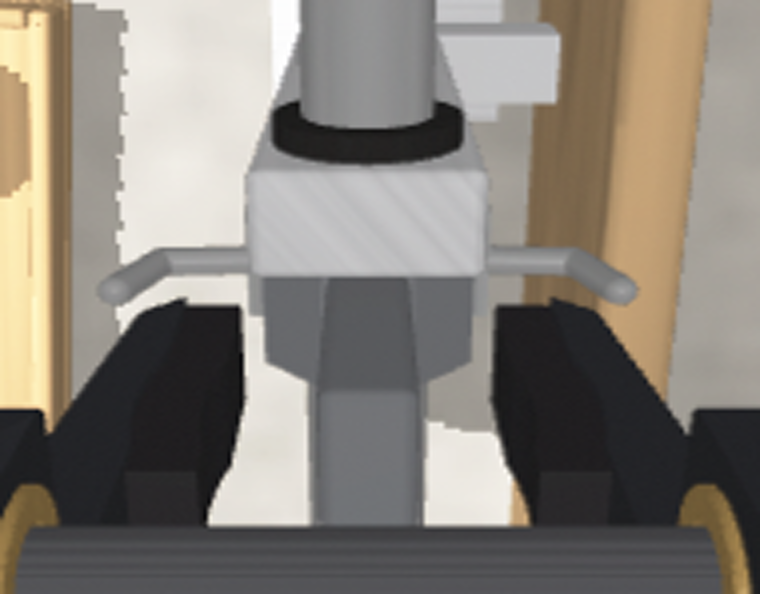

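Released, hanging centred against the bracket with both fingers clear. Rise straight up.

>>> carry_out:
  commands:
    - {"travel": [0, -0.01, 0], "yaw": 0}
    - {"travel": [0, -0.03, 0], "yaw": 0}
    - {"travel": [0, -0.06, 0], "yaw": 0}
    - {"travel": [0, -0.1, 0], "yaw": 0}
    - {"travel": [0, -0.14, 0], "yaw": 0}
    - {"travel": [0, -0.16, 0], "yaw": 0}
    - {"travel": [0, -0.16, 0], "yaw": 0}
    - {"travel": [0, -0.16, 0], "yaw": 0}

```text
t: 15.4
eef_pos: [0.6268, 0.0834, 0.2826]
tcp_rot: [0.498, -0.498, 0.502, -0.502]
wrist_force: [0.1, -0.0, -0.8]
opening: 0.398
```

Run:
```python
from h import *
s=env.sense();c=wcam('w10',s);S=pic('scene','s10');T=pic('top','t10');print(s['eef_pos'],s['t'])
# predicted hanging: eye at rail
o=np.array([.6265,.0838-.0005,.119])
im=cv2.imread('pics/w10.png')
cr=lambda n,a,b,w,h,k:cv2.resize(cv2.imread('pics/%s.png'%n)[b:b+h,a:a+w],None,fx=k,fy=k,interpolation=cv2.INTER_CUBIC)
p=lambda X:[proj(k,X).round(1).tolist() for k in(c,S)]
print('tabtop',p(o+[0,0,.075]),'hooks',p(o+[-.044,0,.021]),p(o+[.044,0,.021]))
u,v=map(int,proj(S,o));A=cr('s10',u-50,v-50,100,80,6);cv2.imwrite('pics/s10c.png',A)
```

```text
[0.62683077 0.08336853 0.28256638] 15.4
tabtop [[251.1, 195.1], [306.3, 175.1]] hooks [[208.4, 177.6], [292.6, 185.1]] [[294.1, 177.0], [318.1, 197.6]]
```

View pics/w10.png

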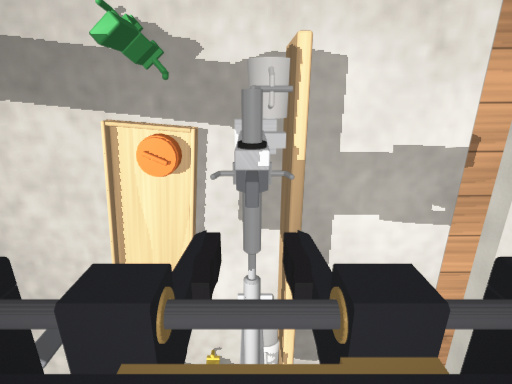

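View pics/s10c.png

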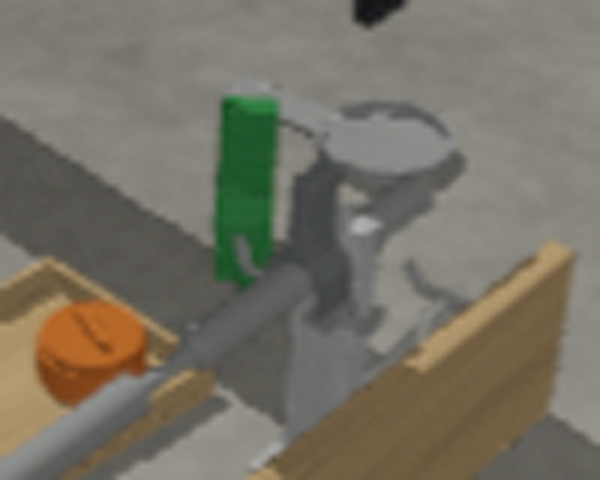

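View pics/t10.png

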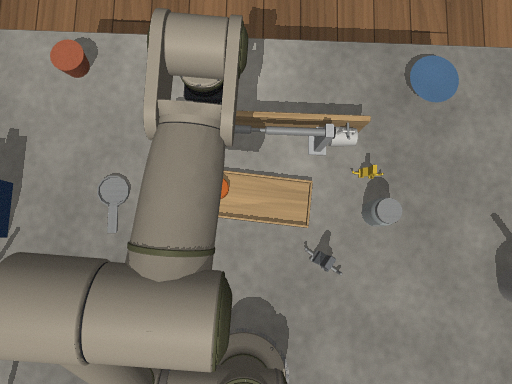

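```bash
python3 -c "
from h import *
s=env.sense();print(s['t'],abs(s['joint_velocities']).max());print(env.sign_off())"
```

```text
15.55 0.006066253059826325
the job is handed in; nothing more can be done
None
```

The grey C-hook from the tray now hangs around the thick part of the bar, up against the left bracket. I've let go of it and handed the job in at about 15.6 s; no verdict was reported.

**What I did:** I passed the hook over the neck, whose middle the images put about 25 mm left of the bar's centre. There was no noticeable force, so I did not need to feel along the bar for it. I then slid it left until it touched the bracket, backed off slightly, lowered it 2 mm and released it.

**Force:** the highest wrist force I read while the hook was on the rail was about 5 N, against the bracket, well under the 20 N limit. I only read it at the end of each move.

**Last checks:**
- **Hook:** the wrist camera shows it upright and centred on the bar, with its arm tips at about (213, 177) and (292, 177). I predicted (208, 178) and (294, 177). From the contact position, its end is within about 1 mm of the bracket.
- **Gripper:** it is open and about 9 cm above the top of the hook.
- **Bystanders:** the jar and spoon rest look unmoved in the top view. The pill box is partly hidden by the arm there, but the wrist and scene views show it in place in the tray.

**Disagreement:** the cameras differed by 1–3 mm on where the bracket and bar are, so I relied on the wrist camera and on feeling the contact.

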